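# Check the layshaft's end float and latch the carder's gear case

## Robot

A 6-joint arm with a two-finger parallel gripper is mounted at the origin on the work surface. World frame = base frame: x ahead of the robot, y to its left, z up, the work surface at z = 0. Lengths are in mm, angles in rad, forces in N, time in s.
With the tool pointing down it reaches from about 325 to 875 mm from the base axis. Payload 4.4 kg.
Tool frame: the origin (TCP) lies on the centre line of the jaws, within the pads' length; the fingertips stand ahead of it and the grasp point (between the pads) lies 6 mm ahead of it (ctrl.tcp_to_tips is the z of the fingertips in the tool frame, in mm); z points along the fingers, y is the line along which they close (so a half turn about z gives the same grasp; the last joint's range is limited). The gripper opens to 85 mm and grips with 20 to 120 N. Pads are 22 mm wide; open, the fingers measure 114 mm over their backs; the gripper's body (76 mm by 85 mm) begins 54 mm behind the grasp point. The pads swing forward as they close: fully open they stand 13 mm farther back than shut.
Start: joints at [-1.349, 0.207, 1.542, -0, 1.393, -0.15], TCP at [209.417, -535.511, 256.282] pointing down, gripper open.
Joint ranges: [-2.73, 2.73], [-0.86, 2.22], [0.23, 2.46], [-1.11, 4.25], [0.08, 2.63], [-2.82, 2.82]. Speed limits (rad/s): [2.79, 2.79, 3.14, 3.14, 3.14, 3.14].

## Interface

Orientations are given as a 3x3 rotation matrix whose columns are the frame's x, y, z axes.
In Python, from plant import ctrl, sensors, optics gives the robot as it stands. Calls block until the motion is done:
- ctrl.move_ptp(position, orientation): joint-space move of the TCP to a pose.
- ctrl.move_l(position, rot=None, vel=150, threshold=None): straight line of the TCP; rot=None keeps the orientation; vel is the mean speed in mm/s. With threshold (N) it stops when the force on the tool has changed by that much, and returns True; else False.
- ctrl.set_joints(angles): joint-space move.
- ctrl.gripper_to(opening, force=None): finger opening in mm; force is the grip in N (None keeps the last); returns when the fingers have stopped.
- ctrl.hold(seconds).
- ctrl.solve_ik(position, orientation): joint angles nearest the present ones, or None.
- sensors.read_state(): the state.
- optics.grab_frame(name): name is "side" or "top" or "wrist"; returns (picture, depth): 400x640x3 uint8, red, green, blue; 400x640 float32, mm along the optical axis (not along the pixel's ray), 0 where there is no reading.
- optics.camera_params(name): a dict with "mtx" (3x3 intrinsics, pixels), "k1" (the pictures are not rectified: a ray, as slopes to the right and down, at radius r is drawn at 1 + k1 r^2 times it, then the intrinsics apply), "R" (3x3) and "t" (3): a world point X has camera coordinates R X + t; the wrist camera has in their place "T_tool_cam" (4x4, takes a point from camera to tool coordinates, whose origin is the TCP and whose axes are the flange's). Camera axes: x right, y down, z forward; pixel columns grow to the right and rows downward; lengths in mm; the calibration is good to about 2 mm. A picture is of the moment at which its call begins: read the wrist's pose just before it. camera_params takes no time and is no camera call.
A pose or a line that the arm cannot do raises ctrl.MotionError and nothing moves.
- ctrl.finish_job(): hands the job in; it is judged then, once.
The state is a dict: "t": time; "q": joint angles; "qvel": joint speeds; "tau": joint torques, N m; "eef_pos": TCP position; "eef_rot": TCP orientation; "force": force on the tool from outside, world axes, zero at the start; "wrist_torque": the same for the moment, N m; "grip_width": finger opening in mm; "grasp_force": force on a finger pad.
Only numpy, scipy, OpenCV 4.12 (cv2) and the standard library are available. Lean on these libraries where they do the work, as an engineer would, in place of code of your own. Each camera call takes 0.05 s, during which the arm holds its last target. There are 200 camera calls.

## Task

On the drum carder, feel the end float of the layshaft by its hub: first pull it right out to its outer stop, then push it fully home. After that swing the gear case lid down and turn the T-handle clockwise to its stop so that the latch draws the lid tight on its gasket, turning the handle back first if its tongue would foul the keeper. Leave the bottle, cup and bobbin standing where they are, and let go of everything.

Things in the scene. Friction and masses are not known exactly. Their poses are not given: they have to be found in the camera images.
- carder: Drum carder, fixed. Origin on the table under the centre of its grey gear case: an open-topped box 200 (own x) by 160 (own y) by 116 mm high, z up. On its +y side, from y = +100 mm, a wooden frame 280 (x) by 210 mm, 100 mm high, holds the drum (axis along y, y = 125 to 285 mm, top 190 mm above the table). On the case's -y side only the shaft sticks out.
- lid_hinge (a point): Middle of the lid's hinge line, at (0, 80, 120) mm in the carder's frame and with its axes; the line runs along x. Lid: flat plate 200 mm along the hinge, 160 mm to the free edge, 8 mm thick, underside in the hinge line's plane. Shut, it lies level, free edge on the -y side, outer face 128 mm above the table. Opening, the free edge swings up towards the drum, so the outer face turns to +y.
- lid (a joint): Lid angle, rad: 0 = shut tight, grows as the free edge rises, up to 1.6. The hinge is stiff (0.36 N m): the lid stays at any angle and must be pushed down. Unlatched on the springy gasket it rests about 0.03 rad (5 mm at the free edge) proud; pressing alone does not keep it tight, it springs back. Tight, the gasket pushes back with about 15 N at the free edge.
- lid_edge (a point): Middle of the lid's free edge on its outer face, 160 mm from the hinge line; own axes are the lid's: x along the hinge, z out of the outer face.
- t_bar (a point): Centre of the crossbar of the black T-handle on the lid: bar 90 mm long (own x), 16 mm wide (own y), 18 mm thick; own z is the turning axis, out of the lid. It is 41 mm above the outer face, on an 18 mm stem, mid-way along the lid and 115 mm from the hinge line (45 mm from the free edge). Lid shut: bar centre 169 mm above the table.
- t_latch (a joint): T-handle angle, rad, grows clockwise seen from outside; stops at 0 (unlatched, bar parallel to the hinge) and 1.45 (latched, bar pointing to the free edge). Stays where left; takes 0.1 to 0.5 N m. Its tongue under the lid clears the keeper below 0.15; turned farther it may land on the keeper and prop the lid at 0.1 to 0.25 rad. From lid resting on gasket, turning to the stop draws it tight.
- hub (a point): Centre of the steel hub on the layshaft's end, outside the case's -y face, 70 mm above the table: cylinder 44 mm across, 34 mm long, axis along the carder's y. With the shaft home it is 150 mm from the carder's origin, 70 mm out from the case face; the shaft between is 22 mm thick, with a 52 mm flange 16 mm deep on the case face.
- layshaft (a joint): Shaft end float, m: 0 = home against the inner stop (hub nearest the case), 0.018 = against the outer stop; as it grows the hub moves along the carder's -y. Friction 3 N; stays where it is left.
- oil_mid (a point): Bystander: clear oil bottle, 54 mm across, 160 mm tall, upright; point half-way up.
- mug_mid (a point): Bystander: white cup, 76 mm across, 92 mm tall, upright; point half-way up.
- bobbin_mid (a point): Bystander: dark wooden bobbin with 66 mm flanges, 126 mm tall, upright; point half-way up.
Not all that is in view belongs to the job. Of the things like the part that bears oil_mid, leave any that is orange; of the rest the larger one is meant. Of the things shaped like the part that bears bobbin_mid, the dark wooden one is meant.

How it is judged:
By the outcome, as a careful person would: the job done as asked, in the order asked, and still so for the second after the job is handed in, with the robot touching nothing.
It also fails if it takes over 64 s, if anything falls off the work surface, if the arm or the gripper's body presses on something with over 40 N, if the wrist force passes 120 N, or if a joint passes its speed limit or range.

## Working session

There is one attempt and no reset: what is moved stays moved. The work goes in short steps, each a Python script; the robot and the scene stay as the last script left them, time stands still between calls to the robot, and variables do not carry over. Pictures are saved under pics/ and viewed, at most 10 in all, crops included, and the job is handed in when it is done.

```bash
mkdir -p pics; ls
cat > h.py <<'E'
import numpy as np, cv2
from plant import ctrl, sensors, optics
def grab(n):
    s=sensors.read_state(); im,d=optics.grab_frame(n); p=optics.camera_params(n)
    if 'R' in p: R=np.array(p['R']).T; o=-R@np.array(p['t'])
    else:
        T=np.array(p['T_tool_cam']); E=np.array(s['eef_rot']); R=E@T[:3,:3]; o=E@T[:3,3]+np.array(s['eef_pos'])
    return im,d,(np.array(p['mtx']),p['k1'],R,o)
def rays(uv,c):
    K,k1,R,o=c
    uv=np.asarray(uv,float).reshape(-1,2)
    n=cv2.undistortPoints(uv[:,None],K,np.array([k1,0,0,0,0.]))[:,0]
    return np.c_[n,np.ones(len(n))]@R.T
def cloud(d,c):
    v,u=np.mgrid[:400,:640]; r=rays(np.c_[u.ravel(),v.ravel()],c)
    P=(c[3]+r*d.reshape(-1,1)).reshape(400,640,3); P[d==0]=np.nan; return P
def onplane(uv,c,z):
    r=rays(uv,c); return c[3]+r*((z-c[3][2])/r[:,2])[:,None]
def save(n,im): cv2.imwrite('pics/'+n,im[...,::-1])
E
python3 - <<'E'
from h import *
a=grab('top');b=grab('side')
np.savez('f0.npz',top=a[0],td=a[1],side=b[0],sd=b[1])
save('top0.png',a[0]);save('side0.png',b[0])
print(a[2][3],b[2][3],ctrl.tcp_to_tips,sensors.read_state())
E
```

```text
pics
[ 416.33213715  -82.10881699 1054.04943194] [1071.10862806  -35.44759369  707.63603637] 25.0 {'t': 0.1, 'q': array([-1.34847598e+00,  2.07365779e-01,  1.54284826e+00,  6.28182234e-06,
        1.39352142e+00, -1.50491157e-01]), 'qvel': array([ 0.00062686, -0.00024158, -0.00379578, -0.00184119, -0.00096743,
       -0.00103428]), 'tau': array([-7.46781188e-04, -3.84093225e+01, -2.92547643e+01, -2.79378901e-04,
        4.92888037e-03, -6.80513512e-07]), 'eef_pos': array([ 209.28538847, -534.85829916,  255.20661123]), 'eef_rot': array([[ 9.31307462e-01,  3.64233706e-01, -4.66442940e-04],
       [ 3.64233858e-01, -9.31305172e-01,  2.09142915e-03],
       [ 3.27368269e-04, -2.11765789e-03, -9.99997704e-01]]), 'force': array([ 0.71913336,  0.64573851, -0.42334212]), 'wrist_torque': array([-0.04183209, -0.05042028,  0.03764934]), 'grasp_force': 0.0, 'grip_width': 85.36054848112704}
```

View pics/top0.png

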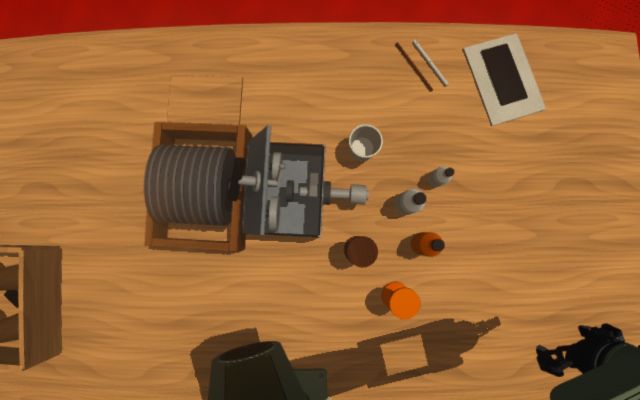

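View pics/side0.png

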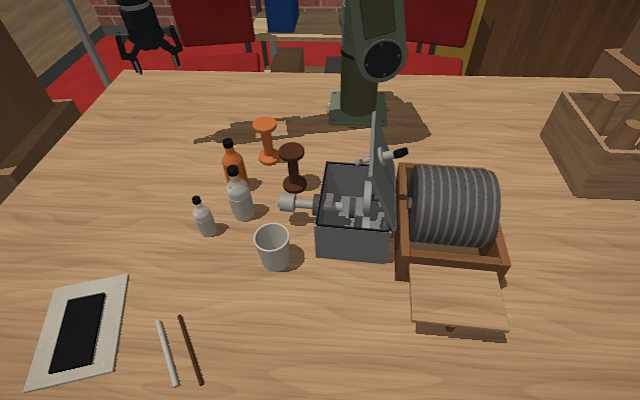

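The top view shows the hub at (358,195), the lid standing open at (258,180) and the T-handle at (250,181). Things that could be confused:
- **Bottles:** large clear (412,202), small clear (442,176), orange (430,244). I choose the large clear one.
- **Bobbins:** dark (361,251), orange (403,300). I choose the dark one.
- **Cup:** (365,141).

Run:
```python
from h import *
f=np.load('f0.npz')
C={}
for n in('top','side'):
    p=optics.camera_params(n);R=np.array(p['R']).T;C[n]=(np.array(p['mtx']),p['k1'],R,-R@np.array(p['t']))
P=cloud(f['td'],C['top']);S=cloud(f['sd'],C['side'])
def at(Q,u,v,w=1): return np.nanmedian(Q[v-w:v+w+1,u-w:u+w+1].reshape(-1,3),0).round(1)
for k,(u,v) in dict(hub=(358,194),cup_rim=(353,128),bottle=(419,198),small=(449,172),orb=(437,244),bob=(361,251),obob=(404,302),Tbar=(250,181),lidtop=(258,180),table=(500,250),case_corner=(322,147)).items(): print(k,at(P,u,v))
# hub side band: points with z 60..100 to the -y of case
def box(Q,lo,hi): 
    m=np.all((Q>lo)&(Q<hi),-1); return Q[m]
# case wall rim: dark rim at z 116
m=np.abs(P[...,2]-116)<5
mm=m.copy(); mm[:, :240]=0; mm[:130]=0; mm[250:]=0; mm[:,340:]=0
q=P[mm][:,:2]; r=cv2.minAreaRect(q.astype(np.float32)); print('rim',len(q),r,cv2.boxPoints(r))
# frame top z 100
m=np.abs(P[...,2]-100)<5; m[:,255:]=0;m[:, :135]=0; m[:110]=0;m[260:]=0
q=P[m][:,:2]; r=cv2.minAreaRect(q.astype(np.float32)); print('frame',len(q),r,cv2.boxPoints(r))
# hub points
h=P[180:212,347:372].reshape(-1,3); h=h[h[:,2]>80]; print('hub',len(h),h.min(0),h.max(0),h.mean(0))
sh=P[180:212,328:346].reshape(-1,3); sh=sh[sh[:,2]>74]; print('shaft',len(sh),sh.mean(0),sh.min(0),sh.max(0))
# lid from side cam/ top: plane
L=P[125:240,245:272].reshape(-1,3); L=L[L[:,2]>150]; print('lid',len(L),L.min(0),L.max(0))
for x in S[120:215:12,378:392:6].reshape(-1,3): print(x.round(0),end=' ')
print();
for u,v in((400,154),(388,157),(395,155)): print('Tside',at(S,u,v))
big=cv2.resize(f['top'][120:280,230:460],None,fx=3.4,fy=3.4,interpolation=2); save('crop.png',big)
```

```text
hub [ 501.8 -166.    92.3]
cup_rim [ 671.9 -161.8    0.9]
bottle [ 486.8 -285.   160.7]
small [ 545.6 -361.2  120.8]
orb [ 392.6 -319.9  160.4]
bob [ 378.7 -167.8  127.8]
obob [ 271.3 -257.3  127.8]
Tbar [513.8  47.5 244.4]
lidtop [514.8  31.9 250.1]
table [ 3.716e+02 -5.185e+02  3.000e-01]
case_corner [602.4 -87.5 123.9]
rim 353 ((513.10546875, -4.788719177246094), (167.51197814941406, 200.38807678222656), 86.76934051513672) [[408.35056  -82.76508 ]
 [608.4201   -94.05811 ]
 [617.86035   73.187645]
 [417.79083   84.480675]]
frame 2460 ((524.2313232421875, 195.14675903320312), (212.4808807373047, 281.539794921875), 86.64959716796875) [[377.4931   97.31482]
 [658.5517   80.86099]
 [670.96954 292.9787 ]
 [389.91095 309.43253]]
hub 295 [ 482.81690971 -189.21976836   80.03136276] [ 523.05329476 -142.51063145   96.07278841] [ 503.05545041 -165.38932118   87.8196977 ]
shaft 197 [ 506.60777426 -116.2541025    82.74455514] [ 483.22639605 -138.33489376   74.04069073] [ 532.99743923 -100.03103914  101.28783592]
lid 2011 [415.53895078   7.75365018 150.09921761] [616.06600624  70.36913284 275.1258524 ]
[427.  31. 256.] [82. 86. 15.] [ 61. 108.   1.] [462.  30. 251.] [124.  86.  -1.] [127. 104.   1.] [499.  29. 250.] [449.  48. 210.] [187. 101.   1.] [533.  28. 248.] [522.  41. 238.] [524.  52. 241.] [565.  27. 245.] [524.  44. 209.] [476.  64. 165.] [594.  26. 242.] [556.  43. 205.] [515.  62. 166.] [615.  26. 232.] [588.  41. 205.] [551.  59. 167.] [440.  54.   6.] [615.  40. 201.] [583.  58. 165.] 
Tside [553.5  65.1 271.4]
Tside [524.8  48.4 238.7]
Tside [553.3  56.5 268.1]
```

View pics/crop.png

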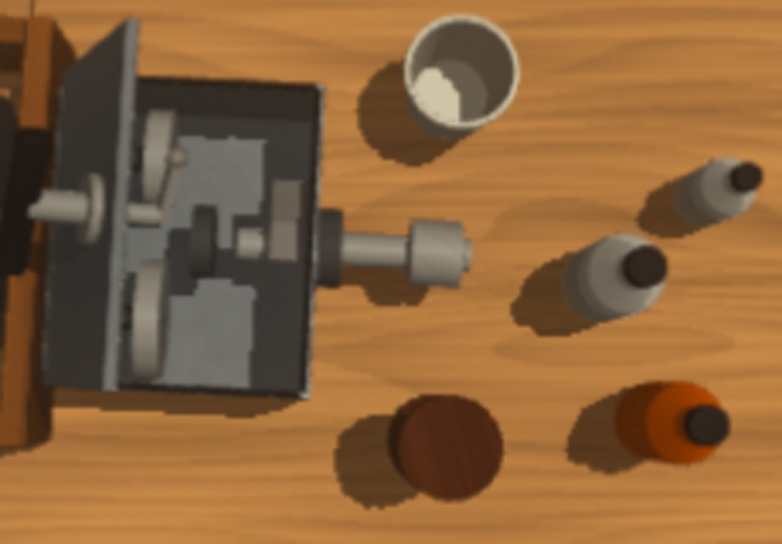

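The crop confirms the hub (1330 mm-scale box at crop (437,252)), the dark bobbin (445,447), the cup (462,72) and the large clear bottle (615,275). The carder's yaw is about -3.3°, with its origin near (513,-9). Next I measure the lid and bar while moving above the hub.

```bash
cat >> h.py <<'E'
yaw=-0.0578; X=np.array([np.cos(yaw),np.sin(yaw),0]); Y=np.array([-np.sin(yaw),np.cos(yaw),0]); Z=np.array([0,0,1.])
O=np.array([512.7,-9.,0]); B=np.c_[X,Y,Z]
def W(*p): return O+B@np.array(p,float)
def toC(P): return (P-O)@B
def down(a): # tool y at angle a in carder frame
    y=B@np.array([np.cos(a),np.sin(a),0]); return np.c_[np.cross(y,-Z),y,-Z]
def st(): 
    s=sensors.read_state(); print('t%.1f'%s['t'],toC(s['eef_pos']).round(1),'F',(B.T@s['force']).round(1),'w%.1f g%.1f q6 %.2f'%(s['grip_width'],s['grasp_force'],s['q'][5])); return s
E
python3 - <<'E'
from h import *
f=np.load('f0.npz')
for n,i,d,bx in(('top','top','td',(150,215,222,262)),('side','side','sd',(140,170,375,412))):
    p=optics.camera_params(n);R=np.array(p['R']).T;c=(np.array(p['mtx']),p['k1'],R,-R@np.array(p['t']))
    Q=toC(cloud(f[d],c)); 
    if n=='side':
        L=Q[130:220,330:396].reshape(-1,3);L=L[(abs(L[:,0])<95)&(L[:,2]>150)&(L[:,2]<260)&(L[:,1]>20)&(L[:,1]<75)]
        A=np.c_[L[:,2]-120,np.ones(len(L))];k=np.linalg.lstsq(A,L[:,1],rcond=None)[0];print('lid fit y=',k,'angle',np.pi/2+np.arctan(k[0]),len(L))
    v0,v1,u0,u1=bx; im=f[i][v0:v1,u0:u1].astype(int); q=Q[v0:v1,u0:u1]
    m=(im.max(-1)<50)&(q[...,2]>205)&(q[...,1]>60); g=q[m]; print(n,len(g))
    if len(g)>5:
        print(np.nanmin(g,0).round(),np.nanmax(g,0).round(),np.nanmean(g,0).round()); 
        o=g[np.argsort(g[:,0])]; k=len(o)//6+1; print(o[:k].mean(0).round(1),o[-k:].mean(0).round(1))
p=W(0,-156,200)
for a in(0,np.pi):
    print(ctrl.solve_ik(p,down(a)))
a=min((0,np.pi),key=lambda a:(abs(ctrl.solve_ik(p,down(a))[5]) if ctrl.solve_ik(p,down(a)) is not None else 9))
ctrl.move_ptp(p,down(a)); ctrl.gripper_to(64,40); print('a',a);st()
im,d,c=grab('wrist'); save('w1.png',im); Q=toC(cloud(d,c)); m=(abs(Q[...,0])<40)&(Q[...,1]<-120)&(Q[...,1]>-215)&(Q[...,2]>75)&(Q[...,2]<100); g=Q[m]
t=g[g[:,2]>86]; print('hub',len(g),g.min(0),g.max(0),t.min(0),t.max(0),t.mean(0))
E
```

```text
top 417
[-38.  63. 223.] [ 37. 101. 278.] [  0.  81. 254.]
[-31.5  89.6 231.5] [ 29.7  72.8 273.2]
lid fit y= [-0.33569337 84.88337073] angle 1.246923244309142 1013
side 103
[-18.  66. 236.] [ 39.  96. 278.] [ 26.  77. 267.]
[ -2.5  89.8 248.2] [ 37.9  73.5 268.1]
[-4.79484298e-01  1.65536720e-01  1.71181442e+00 -4.44089210e-16
  1.26424152e+00 -4.21684298e-01]
[-4.79484298e-01  1.65536720e-01  1.71181442e+00 -4.44089210e-16
  1.26424152e+00  2.71990836e+00]
a 0
t2.2 [-1.000e-01 -1.565e+02  2.000e+02] F [ 0.2 -1.4 -0.3] w63.7 g0.0 q6 -0.42
hub 2777 [ -21.27556073 -182.298005     75.01743562] [  20.34316912 -120.00039674   92.7235744 ] [ -15.75535941 -176.08329102   86.00630983] [  14.69899025 -141.76111376   92.7235744 ] [  -0.52657566 -158.02801722   89.28820389]
```

View pics/w1.png

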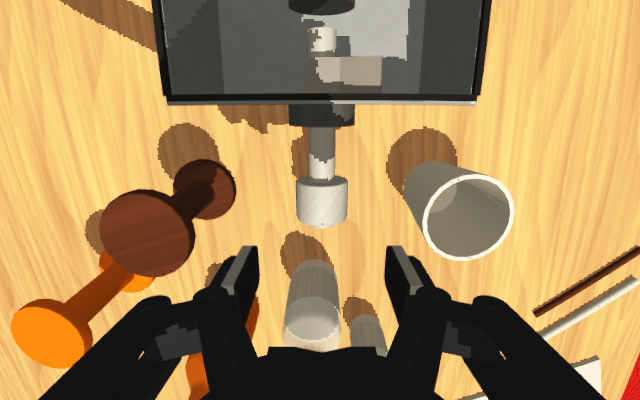

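The wrist view shows the hub at (322,203) between the fingers. The dark bobbin (150,230) and the cup (468,215) are clear to either side. The hub centre is at y≈-159, about 9 mm out from home. The T-handle is at about 0.63 rad, so it has to be turned back first. Now the hub.

Run:
```python
from h import *
ctrl.move_l(W(0,-159,76),down(0),vel=120); st()
ctrl.gripper_to(30,50); s=st(); c=toC(s['eef_pos'])
print(ctrl.move_l(W(c[0],c[1]-24,76),vel=25,threshold=14)); st()
ctrl.hold(.2); c2=toC(st()['eef_pos'])
im,d,cc=grab('wrist'); save('w2.png',im)
print(ctrl.move_l(W(c[0],c2[1]+30,76),vel=25,threshold=14)); st()
ctrl.hold(.2);st()
```

```text
t3.4 [   0.8 -159.3   76.9] F [-0.1 -0.5 -0.7] w64.3 g0.0 q6 -0.43
t3.7 [-1.000e-01 -1.593e+02  7.720e+01] F [-3.4  0.5  5. ] w42.4 g51.6 q6 -0.43
True
t4.3 [-1.000e-01 -1.694e+02  7.720e+01] F [-0.1  2.6  3.8] w42.6 g51.6 q6 -0.45
t4.5 [-1.000e-01 -1.695e+02  7.720e+01] F [-1.   0.5  6. ] w42.6 g51.6 q6 -0.45
True
t5.4 [-1.000e-01 -1.514e+02  7.720e+01] F [-1.  -0.7  3. ] w42.9 g51.4 q6 -0.41
t5.6 [-1.000e-01 -1.514e+02  7.720e+01] F [-1.7 -0.6  5.6] w42.5 g51.4 q6 -0.41
```

```bash
cat >> h.py <<'E'
def face(x,r,a,h=8): # lid point, h above underside
    return np.array([x,80-r*np.cos(a)+h*np.sin(a),120+r*np.sin(a)+h*np.cos(a)])
def push(a0,a1,x=-65,r=138,step=.12,thr=25):
    for a in np.linspace(a0,a1,int(np.ceil(abs(a1-a0)/step))+1):
        if ctrl.move_l(W(*(face(x,r,a)+[0,11,25])),down(0),vel=90,threshold=thr): print('stop',a); break
E
python3 - <<'E'
from h import *
ctrl.gripper_to(64); c=toC(st()['eef_pos'])
ctrl.move_l(W(c[0],c[1],260),vel=200)
ctrl.gripper_to(0,40)
p=face(-65,138,1.3)+[0,11+18,25]
ctrl.move_l(W(-40,-60,345),down(0),vel=300)
ctrl.move_l(W(p[0],p[1],345),down(0),vel=250); st()
ctrl.move_l(W(*p),down(0),vel=120); st()
push(1.3,.42); st()
c=toC(sensors.read_state()['eef_pos']); ctrl.move_l(W(c[0],c[1]+15,c[2]+60),vel=200)
ctrl.move_l(W(0,20,380),down(0),vel=300)
im,d,cc=grab('wrist'); save('w3.png',im); np.savez('w3.npz',im=im,d=d,K=cc[0],k=cc[1],R=cc[2],o=cc[3])
st()
E
```

```text
t6.0 [  -1.  -150.8   76.1] F [ 0.1 -0.4 -0.5] w64.1 g0.0 q6 -0.41
t8.9 [-64.9  78.7 343.7] F [ 0.8 -0.3  0.6] w0.2 g0.0 q6 0.03
t9.6 [-64.5  79.3 280.7] F [ 0.4 -0.5  0.4] w-0.3 g0.0 q6 0.03
t12.5 [-65.4 -31.8 208. ] F [ 0.5 -0.8  0.7] w-0.1 g0.0 q6 -0.22
t13.6 [ -1.4  19.8 377.2] F [-0.1  0.2 -0.4] w-0.3 g0.0 q6 -0.09
```

View pics/w3.png

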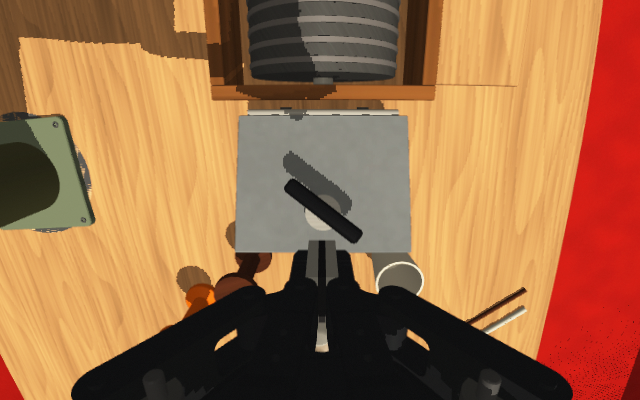

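The wrist view shows the lid swung part way down (corners about (238,115) to (410,250)). The black bar runs from (287,182) to (360,240) and is turned about 0.6 rad. I now measure both.

Run:
```python
from h import *
f=np.load('w3.npz'); Q=toC(cloud(f['d'],(f['K'],float(f['k']),f['R'],f['o']))); im=f['im'].astype(int)
L=np.r_[Q[125:235,242:280].reshape(-1,3),Q[125:225,370:400].reshape(-1,3)]; L=L[L[:,2]>124]
k=np.linalg.lstsq(np.c_[80-L[:,1],np.ones(len(L))],L[:,2],rcond=None)[0]; a=np.arctan(k[0]); print('a',a,'z at hinge',k[1],'expect',120+8/np.cos(a),len(L))
m=np.zeros(im.shape[:2],bool); m[170:248,278:368]=1; m&=im.max(-1)<40
n=np.array([0,np.sin(a),np.cos(a)]); h=(Q-face(0,0,a,0))@n; m&=(h>45)&(h<75); g=Q[m]; 
e=np.array([0,np.cos(a),-np.sin(a)]); uv=np.c_[g[:,0],(g-face(0,0,a,0))@e,(g-face(0,0,a,0))@n]
r=cv2.minAreaRect(uv[:,:2].astype(np.float32)); print(len(g),r,'h',np.median(uv[:,2]),'(expect 58)')
vv=np.linalg.svd(uv[:,:2]-uv[:,:2].mean(0),full_matrices=0)[2][0]; print('T angle',np.arctan(-vv[1]/vv[0]))
```

```text
a 0.4038106409021207 z at hinge 127.1679613765637 expect 128.69971478201185 7163
1374 ((-0.44892120361328125, -115.26478576660156), (15.749253273010254, 88.4766845703125), 52.190242767333984) h 56.25190345967338 (expect 58)
T angle 0.6591264922301519
```

```bash
cat >> h.py <<'E'
def tpose(a,th,off=15,sg=1):
    e=np.array([0,np.cos(a),-np.sin(a)]); n=np.array([0,np.sin(a),np.cos(a)]); x=np.array([1.,0,0])
    y=sg*(np.sin(th)*x+np.cos(th)*e); R=np.c_[np.cross(y,-n),y,-n]
    return W(*(face(0,115,a,49)+off*n)),B@R
E
python3 - <<'E'
from h import *
A=.404
best=None
for sg in(1,-1):
    q=[ctrl.solve_ik(*tpose(a,th,o,sg)) for a,th,o in((A,.66,90),(A,.66,15),(A,0,15),(.03,0,15),(.0,1.45,15))]
    print(sg,[None if x is None else x.round(2) for x in q])
    if all(x is not None for x in q):
        v=max(abs(x[5]) for x in q)
        if best is None or v<best[0]: best=(v,sg)
sg=best[1]; print('sg',sg)
ctrl.gripper_to(50,60)
ctrl.move_ptp(*tpose(A,.66,100,sg)); st()
p,R=tpose(A,.66,15,sg); print(ctrl.move_l(p,R,vel=100,threshold=15)); st()
ctrl.gripper_to(5,60); st()
for th in np.linspace(.66,-.02,6)[1:]:
    ctrl.move_ptp(*tpose(A,th,15,sg)); s=sensors.read_state(); print(round(th,2),s['force'].round(1),s['wrist_torque'].round(2))
ctrl.gripper_to(50); st()
p,R=tpose(A,0,100,sg); ctrl.move_l(p,R,vel=200)
c=toC(st()['eef_pos'])
E
```

```text
1 [array([ 0.09,  0.12,  1.62, -0.4 ,  1.48, -0.71]), array([ 0.04,  0.16,  1.71, -0.42,  1.33, -0.7 ]), array([ 0.04,  0.16,  1.71, -0.42,  1.33, -1.36]), array([-0.23,  0.14,  1.77, -0.03,  1.23, -1.74]), array([-0.25,  0.15,  1.77, -0.  ,  1.23, -0.32])]
-1 [array([ 0.09,  0.12,  1.62, -0.4 ,  1.48,  2.43]), array([ 0.04,  0.16,  1.71, -0.42,  1.33,  2.44]), array([ 0.04,  0.16,  1.71, -0.42,  1.33,  1.78]), array([-0.23,  0.14,  1.77, -0.03,  1.23,  1.41]), None]
sg 1
t14.8 [3.000e-01 3.310e+01 3.027e+02] F [ 0.5 -0.5  0.8] w50.0 g0.0 q6 -0.71
False
t15.8 [  0.6  -0.5 224.8] F [ 0.4  0.3 -0.4] w50.0 g0.0 q6 -0.70
t16.2 [-1.000e-01 -1.100e+00  2.249e+02] F [-2.7 -3.2  3.9] w14.5 g60.0 q6 -0.70
0.52 [-3.  -3.7  4.6] [-0.48  0.5  -0.1 ]
0.39 [-3.3 -3.   5.7] [-0.53  0.51 -0.12]
0.25 [-4.7 -3.4  5.3] [-0.53  0.53 -0.13]
0.12 [-3.1 -3.5  5.9] [-0.51  0.53 -0.1 ]
-0.02 [-3.3 -3.4  5.1] [-0.51  0.34 -0.61]
t17.9 [ 1.000e-01 -2.000e-01  2.238e+02] F [-0.2 -0.4  0.1] w50.3 g0.0 q6 -1.38
t18.5 [-3.000e-01  3.290e+01  3.015e+02] F [-0.5 -0.4 -1. ] w49.9 g0.0 q6 -1.37
```

Run:
```python
from h import *
ctrl.gripper_to(0,40)
p=face(-76,140,.46)+[0,11,25]
ctrl.move_ptp(W(p[0],p[1],p[2]+40),down(0)); ctrl.move_l(W(*p),down(0),vel=120)
push(.46,-.0,x=-76,r=140,step=.1,thr=16); s=st()
c=toC(s['eef_pos']); print('lid~',(c[2]-25-128)/140)
ctrl.move_l(W(c[0],c[1],c[2]+100),vel=200)
ctrl.gripper_to(50,80)
ctrl.move_ptp(*tpose(.03,0,100,1)); st()
im,d,cc=grab('side'); save('s4.png',im[100:280,180:520])
S=toC(cloud(d,cc)); 
g=S.reshape(-1,3); 
for lo,hi in((-70,-50),(-30,-10),(30,60)):
    m=(g[:,1]>lo)&(g[:,1]<hi)&(abs(g[:,0])<90)&(abs(g[:,0])>55)&(g[:,2]>115)&(g[:,2]<150); print(lo,m.sum(),np.median(g[m],0))
```

```text
stop -0.0
t22.2 [-77.8 -49.  154. ] F [-7.4 -1.1  8.1] w0.2 g1.0 q6 -0.26
lid~ 0.007284105136730139
t24.7 [-2.000e-01 -3.050e+01  2.723e+02] F [-0.8 -0.2 -0.6] w49.7 g0.0 q6 -1.74
-70 204 [ 61.0989451  -59.8316664  132.07630176]
-30 196 [ 62.60485239 -19.25875053 131.12206582]
30 317 [ 60.76424526  45.09897889 129.61093374]
```

View pics/s4.png

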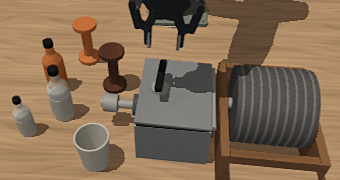

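The side crop shows the lid down on its gasket, the bar along the hinge at (162,75) and the bystanders still standing. Now I grip the bar and latch it.

Run:
```python
from h import *
p,R=tpose(.03,0,15); print(ctrl.move_l(p,R,vel=100,threshold=15)); st()
ctrl.gripper_to(5,80); st()
for th in np.linspace(0,1.50,11)[1:]:
    ctrl.move_ptp(*tpose(.03*(1-min(th/1.3,1)),th,15)); s=sensors.read_state(); print(round(th,2),s['force'].round(1),s['wrist_torque'].round(2))
ctrl.hold(.3); st()
ctrl.gripper_to(50); c=toC(st()['eef_pos'])
ctrl.move_l(W(c[0],c[1],300),vel=200); ctrl.move_l(W(0,-60,340),down(0),vel=200)
im,d,cc=grab('wrist'); save('w5.png',im); Q=toC(cloud(d,cc)); i=im.astype(int)
m=(i.max(-1)<45)&(abs(Q[...,0])<60)&(abs(Q[...,2]-178)<8)&(Q[...,1]>-110)&(Q[...,1]<30); g=Q[m][:,:2]
if len(g): print(len(g),cv2.minAreaRect(g.astype(np.float32)))
v=np.linalg.svd(g-g.mean(0),full_matrices=0)[2][0]; print('T',np.arctan2(abs(v[1]),abs(v[0])),v)
L=Q.reshape(-1,3); L=L[(abs(L[:,0])>55)&(abs(L[:,0])<92)&(L[:,1]>-75)&(L[:,1]<70)&(L[:,2]>118)&(L[:,2]<140)]
print('lid slope',np.linalg.lstsq(np.c_[80-L[:,1],np.ones(len(L))],L[:,2],rcond=None)[0],len(L))
m=(abs(Q[...,0])<14)&(Q[...,1]<-125)&(Q[...,1]>-200)&(Q[...,2]>86)&(Q[...,2]<96);g=Q[m]; print('hub y',g[:,1].min(),g[:,1].max()) if len(g) else 0
st()
```

```text
False
t25.8 [  0.6 -33.1 188.2] F [ 0.8  0.1 -0.1] w49.8 g0.0 q6 -1.74
t26.2 [  0.5 -34.  188.5] F [-1.5 -4.5  5. ] w14.5 g78.9 q6 -1.74
0.15 [-1.9 -3.6  7.3] [-0.69  0.36 -0.1 ]
0.3 [-2.4 -4.2  6.2] [-0.63  0.49 -0.04]
0.45 [-3.6 -3.8  8.1] [-0.76  0.58 -0.13]
0.6 [-3.5 -4.1  8.6] [-0.8   0.7  -0.14]
0.75 [-2.9 -4.6 10.9] [-0.81  0.77 -0.14]
0.9 [-4.8 -4.1 10.5] [-0.84  0.93 -0.16]
1.05 [-4.9 -4.1  9.9] [-0.86  0.97 -0.11]
1.2 [-4.2 -6.2  9.2] [-0.79  0.87 -0.09]
1.35 [-5.5 -4.5  9.4] [-0.81  1.   -0.06]
1.5 [-5.8 -3.2  9.6] [-0.71  0.75  1.21]
t29.2 [ 1.000e-01 -3.620e+01  1.858e+02] F [-5.1 -4.6 10.5] w14.0 g85.2 q6 -0.27
t29.6 [-1.000e-01 -3.470e+01  1.836e+02] F [-0.1 -0.3 -0.1] w50.5 g0.0 q6 -0.27
1557 ((-0.6000690460205078, -35.0708122253418), (15.938035011291504, 88.08596801757812), 6.840179443359375)
T 1.449970841987219 [ 0.12053171 -0.99270948]
lid slope [3.48324646e-03 1.26808190e+02] 9801
hub y -168.00531193667115 -134.1415209600949
t30.8 [ -0.7 -59.6 338. ] F [-0.3 -0.  -0.8] w50.1 g0.0 q6 -0.25
```

View pics/w5.png

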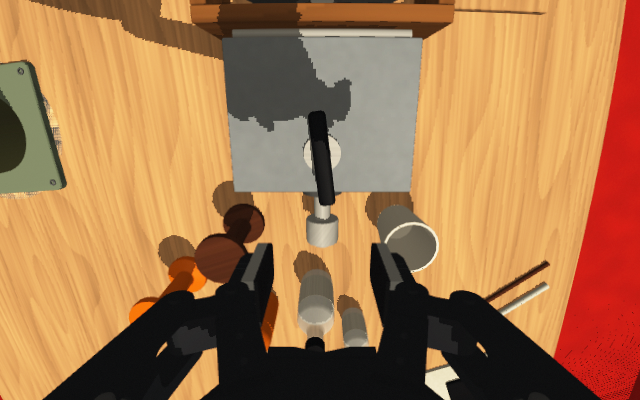

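The wrist view shows the bar at (320,158) pointing to the free edge, at 1.45 rad, with the lid flat and tight. The hub (322,232) is home, centred at y≈-151, and the bystanders are standing. Handing in.

```bash
python3 -c "
from h import *
ctrl.hold(.3); print(ctrl.finish_job())"
```

```text
the job is handed in; nothing more can be done
None
```

The job is handed in at about 31 s of the 64 s allowed: the layshaft was pulled to its outer stop and pushed home (18 mm of travel), the T-handle was turned back from 0.66 rad before the lid went down, the lid is latched tight with the handle at 1.45 rad, the bottle, cup and bobbin are standing where they were, and the robot is touching nothing.

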